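# Lay the power adapter on the sloped cooling rest

### The arm

A 6-joint arm with a two-finger parallel gripper is mounted at the origin on a cart in front of the work surface, level with it; the furniture and walls round the work are solid. World frame = base frame: x ahead of the robot, y to its left, z up, the work surface at z = 0. Lengths are in m, angles in rad, forces in N, time in s.
With the tool pointing down it reaches from about 0.35 to 1 m from the base axis. Payload 7.1 kg.
Tool frame: the origin (TCP) lies between the finger pads; the fingertips stand 19 mm ahead of it and the grasp point (between the pads) is the TCP; z points along the fingers, y is the direction in which the jaws open and shut (so a half turn about z gives the same grasp; the last joint's range is limited). The gripper opens to 85 mm and grips with 20 to 120 N. Pads are 22 mm wide; open, the fingers measure 114 mm over their backs; the gripper's body (76 mm by 85 mm) begins 54 mm behind the grasp point. The pads swing forward as they close: fully open they stand 13 mm farther back than shut.
Start: joints at [1.308, 0.423, 1.63, -0, 1.089, -0.019], TCP at [0.151, 0.607, 0.25] pointing down, gripper open.
Joint ranges: [-3, 3], [-0.9, 2.11], [0.09, 2.58], [-1.31, 4.45], [0.11, 2.69], [-2.54, 2.54]. Speed limits (rad/s): [2.39, 2.39, 3.01, 3.14, 3.14, 3.14].

### API

Orientations are given as a unit quaternion [w, x, y, z].
In Python, from rig import env gives the robot as it stands.
- The arm moves only by the tool apply_moves, never from a script. Its argument "deltas" is a list that holds one entry, the list of rows, each a list of 6 numbers: the shift along the tool's x, y, z in mm, then the turn, a rotation vector about the tool's x, y, z in degrees. A call has 1 to 5 rows; each row shifts and turns the commanded pose from where the row before left it, along the tool's axes as they then stand; what a row does not reach is not made up. A row lasts 1/12 s, in which the tool goes at most 41.7 mm and 7.16 degrees, less where a joint would pass 70% of its speed; a pose out of reach is approached as far as the arm can. A call is refused whole if a number of a shift passes 41.7 or a number of a turn 7.16, either way. A call with a gripper value outside its range is refused whole. "fingers" is the finger opening in mm, from 0 to 85.4, set as the call begins (left out, the last holds). The fingers move at their own pace and stop on an object; "newtons" is the grip in N (left out, the last holds). Time passes only in rows, so rows that do not move let the fingers close. It gives the time, the measured TCP pose, the force and the opening at its end, in the units of the state.
- env.state(): the state, without advancing time (a new reading comes with each control period).
- env.camera(name): name is "scene" or "top"; returns the picture (400x640x3 uint8, red, green, blue); there is no depth.
- env.camera_info(name): a dict with "vertical_fov" (degrees; the focal length in pixels is half the picture's height over the tangent of half this angle, whatever the lens; pixels are square), "cx", "cy" (the principal point, pixels), "R" (3x3) and "t" (3): a world point X has camera coordinates R X + t. Camera axes: x right, y down, z forward; pixel columns grow to the right and rows downward; lengths in m; the calibration is good to about 2 mm. A picture is of the moment at which its call begins. camera_info takes no time and is no camera call.
- env.job_done(): hands the job in, once; it reports no verdict.
Trained networks look in the newest picture that a camera, given by its name, has taken for a name from the list of things; names that differ only in an ending like _2 or _b are one class to them, and where a whole thing is asked for, a point or a joint stands for the part that bears it (a point fixed in the world has none). Each returns a list of dicts, best first, with "conf" (0 to 1); they miss things now and then, are a little off and sometimes report something else, mostly with a low value. They report only what shows in the picture. A call takes as long as a camera call.
- env.spot_in(camera, name): "at" ([row, column] in pixels, amid what is visible of it).
The state is a dict: "t": time; "joint_positions": joint angles; "dq": joint speeds; "tau": joint torques, N m; "tcp_pos": TCP position; "orientation": TCP orientation; "contact_force": force on the tool from outside, world axes, zero at the start; "torque": the same for the moment, N m; "gripper_width": opening from 0.0 (shut) to 1.0 (fully open).
Only numpy, scipy, OpenCV 4.12 (cv2) and the standard library are available. Lean on these libraries where they do the work, as an engineer would, in place of code of your own. Each camera call takes 0.05 s, during which the arm holds its last target. There are 200 camera calls.

### The job

The laptop power adapter is due for a load test and must have air under it: pick it up and lay it lengthwise across the two narrow sloped rails of the raised cooling rest, centred between the rails' ends and sides, its underside flat on both rails and its long sides square to the rails, and let go. Leave the similar but wider and flatter black drive case where it is.

Things in the scene. Friction and masses are not known exactly. Their poses are not given: they have to be found in the camera images.
- adapter: Laptop power adapter: black block with rounded edges and a recessed grey-printed panel on top, 50 mm (its x) by 108 mm (its y) by 31 mm high (z), 0.17 to 0.34 kg, lying loose on the bench. Origin at the centre of its underside, z up. Best gripped across its 50 mm width.
- drive: External drive case, the bystander that looks alike: black block with a plain top, 63 mm (x) by 112 mm (y) by 24 mm high, loose on the bench; not to be moved. Origin at the centre of its underside. It and the adapter may be swapped in position.
- rest: Cooling rest, fixed to the bench: dark steel foot plate 96 mm (x) by 110 mm (y) by 6 mm, four thin posts, and on them two aluminium rails, each a flat bar 12 mm wide, 90 mm long, centre lines 60 mm apart (y = -30, +30 mm), sloping up along +x at 15 degrees. Origin at the centre of the plate's underside, z up. +x (high side) points away from the robot, within about 25 degrees.
- rest_rails: The rails of the rest. Origin midway between them at mid-length, on their top faces, 75 mm above the bench. x runs up the slope, y level from rail to rail, z normal to the top faces. Stops at the low ends: 14 mm high, inner face at x = -40 mm; high ends open, x = +45 mm. Open between the rails. The adapter's origin belongs here, its y along this y (either way round).

How it is judged:
By the outcome, as a careful person would: the job done as asked, in the order asked, and still so for the second after the job is handed in, with the robot touching nothing.
It also fails if it takes over 35 s, if anything falls off the work surface, if the arm or the gripper's body presses on something with over 40 N, if the wrist force passes 120 N, or if a joint passes its speed limit or range.

## Working session

There is one attempt and no reset: what is moved stays moved. The work goes in short steps, Python scripts to look and compute and a tool call to move; the robot and the scene stay as the last step left them, time stands still between calls to the robot, and variables do not carry over. Pictures are saved under pics/ and viewed, about 8 in all and at most 12, crops included, and the job is handed in when it is done.

Besides the shell and the picture viewer there is one more tool, called after "Request:" by a JSON object that holds its "name" and its "arguments", one argument or row to a line. apply_moves: Moves the arm, as the interface text tells. Its arguments: {"type":"object","properties":{"deltas":{"type":"array","items":{"type":"array","items":{"type":"array","items":{"type":"number"}}}},"fingers":{"type":"number"},"newtons":{"type":"number"}},"required":["deltas"]}

```bash
ls; mkdir -p pics
python3 - <<'E'
from rig import env
import cv2
for n in("scene","top"):
    im=env.camera(n); cv2.imwrite(f"pics/{n}0.png",im[:,:,::-1])
    i=env.camera_info(n); print(n,i)
    for o in("adapter","drive","rest","rest_rails"): print(o,env.spot_in(n,o)[:2])
print(env.state())
E
```

```text
pics
scene {'vertical_fov': 54.54770818862504, 'cx': 319.59671936333086, 'cy': 197.53270332072947, 'R': array([[ 0.69631539, -0.717733  , -0.00205442],
       [-0.42614538, -0.41112231, -0.80584028],
       [ 0.57753355,  0.56199447, -0.59212939]]), 't': array([-0.3388462 ,  0.29552049,  0.60411197])}
adapter [{'at': [227.9, 340.6], 'conf': 0.69}]
drive [{'at': [270.2, 424.5], 'conf': 0.93}]
rest [{'at': [175.8, 256.8], 'conf': 0.92}]
rest_rails [{'at': [166.4, 261.1], 'conf': 0.67}]
top {'vertical_fov': 49.39011375296475, 'cx': 316.7321338234214, 'cy': 202.422881384914, 'R': array([[-0.05757392, -0.99833274, -0.00412099],
       [-0.97615298,  0.05715929, -0.20942342],
       [ 0.20930981, -0.00803461, -0.97781637]]), 't': array([0.04253631, 0.54266277, 0.81313266])}
adapter [{'at': [212.0, 333.3], 'conf': 0.9}]
drive [{'at': [191.2, 431.2], 'conf': 0.97}]
rest [{'at': [221.2, 190.4], 'conf': 0.77}]
rest_rails [{'at': [222.2, 171.1], 'conf': 0.78}]
{'t': 0.5, 'joint_positions': array([ 1.30800366e+00,  4.23110122e-01,  1.62995113e+00, -1.26117207e-05,
        1.08856409e+00, -1.90006600e-02]), 'dq': array([-0.00103727, -0.00067378, -0.0012259 ,  0.00021739, -0.00033879,
       -0.00021861]), 'tau': array([-1.15850366e-03, -5.56895506e+01, -2.81901276e+01, -4.55629561e-05,
        1.73265005e-03, -1.23531244e-06]), 'tcp_pos': array([0.15083429, 0.60648911, 0.25029261]), 'orientation': array([ 3.23608528e-06,  1.21591457e-01,  9.92580232e-01, -1.69669656e-05]), 'contact_force': array([ 0.64932666, -1.17637409,  0.55164628]), 'torque': array([-0.02852772, -0.04347081, -0.03139968]), 'gripper_width': 1.0000914764807334}
```

View pics/top0.png

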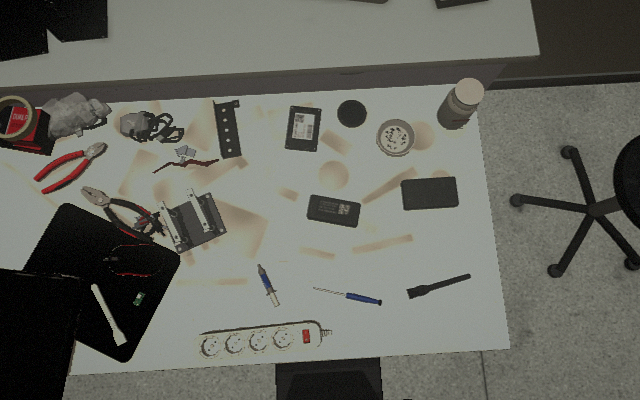

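View pics/scene0.png

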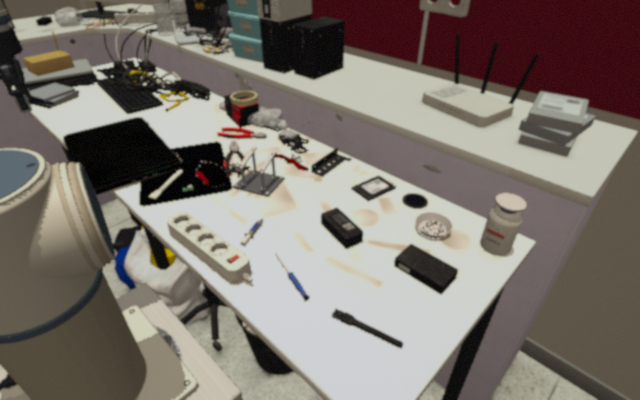

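Top view: the adapter (printed panel) is at about row 211, col 334, the plain drive at (193,430) and the rest at (222,193). Next I'll zoom in on the edges.

Run:
```python
import cv2,numpy as np
a=cv2.imread("pics/top0.png")
def up(im,r0,r1,c0,c1,k): return cv2.resize(im[r0:r1,c0:c1],None,fx=k,fy=k,interpolation=cv2.INTER_CUBIC)
A=up(a,175,265,145,245,8)[:600]; 
cv2.imwrite("pics/c1.png",cv2.convertScaleAbs(up(a,180,255,150,240,8),alpha=1.3,beta=20))
s=cv2.imread("pics/scene0.png")
B=up(a,185,235,295,370,8);C=up(s,140,200,225,300,8)
cv2.imwrite("pics/c2.png",cv2.convertScaleAbs(C,alpha=1.3,beta=20))
# adapter blob
g=cv2.cvtColor(a,cv2.COLOR_BGR2GRAY)
m=(g<100).astype(np.uint8); m=cv2.morphologyEx(m,cv2.MORPH_CLOSE,np.ones((5,5)))
n,l,st,ce=cv2.connectedComponentsWithStats(m)
for p in((220,325),(192,430)):
    k=l[p]; ys,xs=np.where(l==k); r=cv2.minAreaRect(np.c_[xs,ys].astype(np.float32)); print(st[k],r,cv2.boxPoints(r))
```

```text
[ 307  195   54   33 1301] ((333.1604919433594, 210.73342895507812), (51.713348388671875, 25.346824645996094), 10.491477966308594) [[305.4284  218.48674]
 [310.04376 193.56367]
 [360.89258 202.98012]
 [356.27722 227.90318]]
[ 400  176   59   35 1717] ((429.03546142578125, 193.03097534179688), (31.06437110900879, 56.873748779296875), 86.18592071533203) [[399.6284  179.42479]
 [456.3762  175.64159]
 [458.44254 206.63716]
 [401.69473 210.42036]]
```

View pics/c1.png

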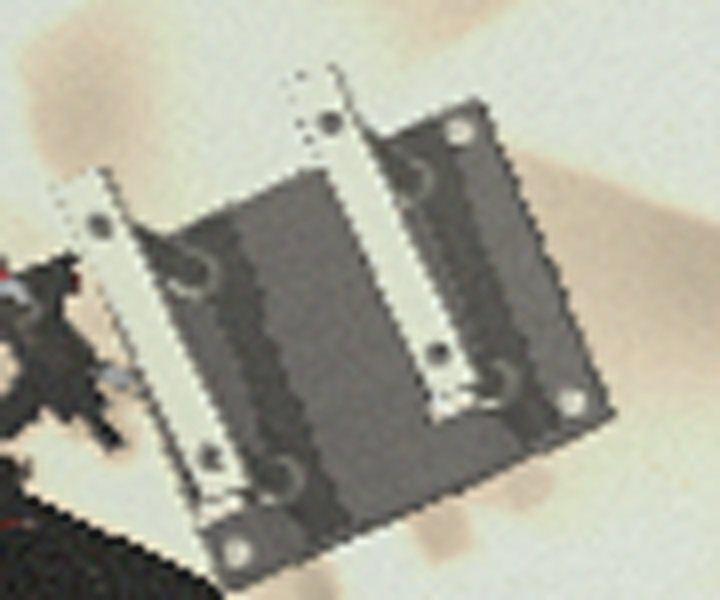

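View pics/c2.png

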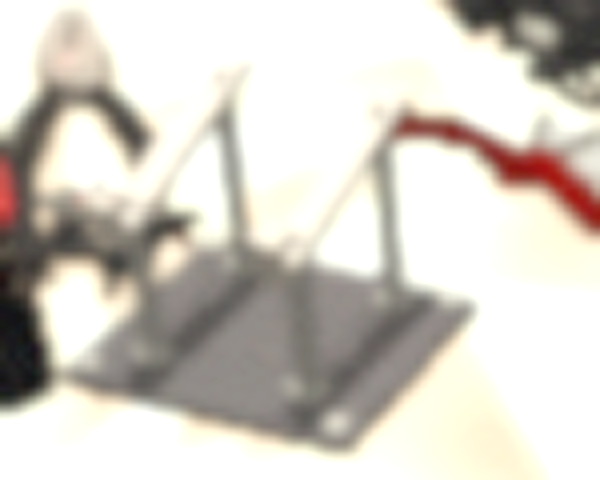

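Top crop: the plate corners are at crop pixels (485,100), (615,410) and (225,590), and the rail holes at (330,122), (438,352), (100,226) and (210,457). Low ends are nearest the robot. Next I'll fit poses.

```bash
cat > h.py <<'E'
import numpy as np,cv2
from scipy.optimize import least_squares,minimize
from rig import env
from scipy.spatial.transform import Rotation as Ro
def proj(n,X):
    i=env.camera_info(n); f=200/np.tan(np.radians(i["vertical_fov"]/2)); c=np.asarray(X)@i["R"].T+i["t"]
    return c[:,:2]/c[:,2:]*f+[i["cx"],i["cy"]]
def back(n,uv,z):
    i=env.camera_info(n); f=200/np.tan(np.radians(i["vertical_fov"]/2))
    d=np.array([(uv[0]-i["cx"])/f,(uv[1]-i["cy"])/f,1])@i["R"]; o=-i["R"].T@i["t"]
    return o+d*(z-o[2])/d[2]
def pose(p,L): 
    c,s=np.cos(p[2]),np.sin(p[2]); L=np.asarray(L,float)
    return np.c_[L[:,0]*c-L[:,1]*s+p[0],L[:,0]*s+L[:,1]*c+p[1],L[:,2]]
def fitbox(n,mask,size,p0):
    sx,sy,sz=np.array(size)/1000
    C=[(a*sx/2,b*sy/2,z) for a in(-1,1) for b in(-1,1) for z in(0,sz)]
    def cost(p):
        h=cv2.convexHull((proj(n,pose(p,C))*16+.0).astype(np.float32)).astype(np.int32)
        m=np.zeros((400*4,640*4),np.uint8); cv2.fillConvexPoly(m,(h+6)//1,1,shift=2)
        m=cv2.resize(m.astype(np.float32),(640,400),interpolation=cv2.INTER_AREA)
        return np.abs(m-mask).sum()/mask.sum()
    S=np.array([p0]+[np.array(p0)+d for d in np.diag([.01,.01,.1])])
    r=minimize(cost,p0,method="Nelder-Mead",options=dict(initial_simplex=S,xatol=1e-4,fatol=1e-4)); return r.x,r.fun
E
python3 - <<'E'
from h import *
sc=lambda q,o:(np.array(q)+.5)/8-.5+o
o=np.array([150,180]); so=np.array([225,140])
L=np.array([(48,-55,6),(-48,-55,6),(-48,55,6)])/1000
uv=sc([(485,100),(615,410),(225,590)],o)
for q in uv: print(back("top",q,.006))
r=least_squares(lambda p:(proj("top",pose(p,L))-uv).ravel(),[.6,.2,.3]); p=r.x; print("rest",p,np.degrees(p[2]),r.fun)
uvs=sc([(472,305),(350,445),(65,372)],so)
r=least_squares(lambda p:(proj("scene",pose(p,L))-uvs).ravel(),p);print("scene",r.x,r.fun)
H=[(330,122),(438,352),(100,226),(210,457)]
c,s=np.cos(p[2]),np.sin(p[2])
for q in H:
    for z in(.066,.084):
        d=back("top",sc(q,o),z)[:2]-p[:2]; print(q,z,np.round([d[0]*c+d[1]*s,-d[0]*s+d[1]*c],4))
a=cv2.imread("pics/top0.png",0)
for nm,size,pt,n in(("adapter",(50,108,31),(220,325),"top"),("drive",(63,112,24),(192,430),"top"),("adapter",(50,108,31),(235,345),"scene")):
    a=cv2.imread(f"pics/{n}0.png",0)
    m=cv2.morphologyEx((a<100).astype(np.uint8),cv2.MORPH_CLOSE,np.ones((5,5)))
    l=cv2.connectedComponents(m)[1]; m=(l==l[pt]).astype(np.float32)
    ys,xs=np.where(m>0); b=back(n,(xs.mean(),ys.mean()),.015)
    x0=[b[0],b[1],-.2] 
    print(nm,n,min((fitbox(n,m,size,[b[0],b[1],t]) for t in(-.3,-.1,.1)),key=lambda r:r[1]))
E
```

```text
[0.59115191 0.2364721  0.006     ]
[0.50556966 0.20296718 0.006     ]
[0.46435222 0.30465284 0.006     ]
rest [0.52869276 0.27092424 0.37069378] 21.239188813258266 [-0.27633739 -0.98655073  0.34351628  0.78038405 -0.07241426  0.16023351]
scene [0.52563523 0.2685534  0.38050762] [ 1.18028911 -1.01609317 -0.17228101  0.36797157 -0.96137531  0.35552411]
(330, 122) 0.066 [ 0.0371 -0.0256]
(330, 122) 0.084 [ 0.0311 -0.0287]
(438, 352) 0.066 [-0.0281 -0.0288]
(438, 352) 0.084 [-0.0328 -0.0319]
(100, 226) 0.066 [0.0361 0.0358]
(100, 226) 0.084 [0.0301 0.0313]
(210, 457) 0.066 [-0.0291  0.0313]
(210, 457) 0.084 [-0.0338  0.0269]
adapter top (array([ 0.53289757, -0.02225935, -0.25541766]), np.float64(0.0740295946598053))
drive top (array([ 0.56006191, -0.22719695,  0.0097111 ]), np.float64(0.03707072138786316))
adapter scene (array([ 0.53197883, -0.02264442, -0.36051195]), np.float64(0.25))
```

Rail holes and plate corners agree within about 1.5 mm, giving a rail centre near (0.5285, 0.272) and a yaw of 21.3°. I'll check the adapter fit with an overlay.

Run:
```python
from h import *
C=np.array([(a*.025,b*.054,z) for a,b in((-1,-1),(1,-1),(1,1),(-1,1)) for z in(0,.031)])
out=[]
for n,(r0,c0) in(("top",(185,290)),("scene",(200,305))):
    a=cv2.imread(f"pics/{n}0.png")[r0:r0+55,c0:c0+75]; a=cv2.resize(a,None,fx=8,fy=8,interpolation=cv2.INTER_CUBIC)
    a=cv2.convertScaleAbs(a,alpha=1.6,beta=20)
    for p,col in(((.5329,-.0223,-.255),(0,255,0)),):
        q=((proj(n,pose(p,C))-[c0,r0]+.5)*8).astype(int)
        for z in(0,1): cv2.polylines(a,[q[z::2]],True,col if z else (0,0,255),1)
    out.append(a)
o=np.vstack(out); cv2.imwrite("pics/ad.png",cv2.resize(o,None,fx=.68,fy=.68,interpolation=cv2.INTER_AREA))
```

```text
(no output)
```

View pics/ad.png

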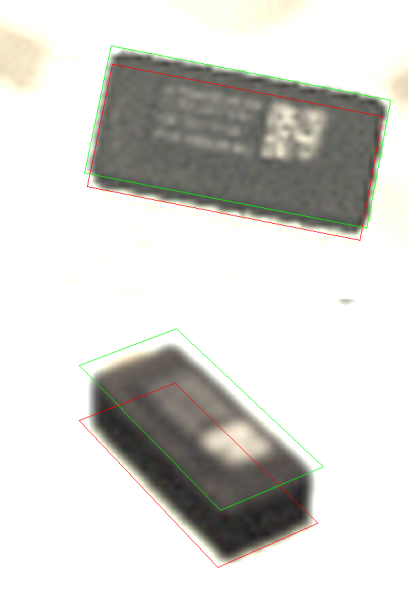

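The fit holds: top view is within about 0.5 mm and scene within about 2 mm. Adapter at (0.533, -0.0225), yaw -0.25. Next I'll plan the approach.

```bash
cat >> h.py <<'E'
def cur():
    s=env.state(); w,x,y,z=s["orientation"]; return s["tcp_pos"],Ro.from_quat([x,y,z,w]),s
def tool(yaw,tilt=0):  # tool y along heading yaw (pitched up by tilt), tool z down
    y=np.array([np.cos(yaw)*np.cos(tilt),np.sin(yaw)*np.cos(tilt),np.sin(tilt)])
    z=np.array([np.cos(yaw)*np.sin(tilt),np.sin(yaw)*np.sin(tilt),-np.cos(tilt)])
    return Ro.from_matrix(np.c_[np.cross(y,z),y,z])
def plan(p,R,P,Q,n):
    rv=(R.inv()*Q).as_rotvec()/n; M=sum((R*Ro.from_rotvec(rv*k)).as_matrix() for k in range(n))
    d=np.linalg.solve(M,np.array(P)-p)*1000; row=np.r_[np.round(d,1),np.round(np.degrees(rv),2)]
    print(n,"rows of",row.tolist(),"|d|",np.linalg.norm(d).round(1)); return row
E
python3 - <<'E'
from h import *
p,R,s=cur()
plan(p,R,[.533,-.0225,.13],tool(-.25),22)
E
```

```text
22 rows of [-37.2, -1.1, 5.5, -0.0, 0.0, 4.11] |d| 37.6
```

Request:
{"name": "apply_moves", "arguments": {
  "deltas": [
    [[-37.2, -1.1, 5.5, 0, 0, 4.11], [-37.2, -1.1, 5.5, 0, 0, 4.11], [-37.2, -1.1, 5.5, 0, 0, 4.11], [-37.2, -1.1, 5.5, 0, 0, 4.11], [-37.2, -1.1, 5.5, 0, 0, 4.11]]
  ],
  "fingers": 85
}}

```text
t: 0.92
tcp_pos: [0.3217, 0.5311, 0.2227]
orientation: [0.0, 0.298, 0.955, 0.0]
contact_force: [-0.4, 0.5, -0.3]
gripper_width: 0.999
```

Request:
{"name": "apply_moves", "arguments": {
  "deltas": [
    [[-37.2, -1.1, 5.5, 0, 0, 4.11], [-37.2, -1.1, 5.5, 0, 0, 4.11], [-37.2, -1.1, 5.5, 0, 0, 4.11], [-37.2, -1.1, 5.5, 0, 0, 4.11], [-37.2, -1.1, 5.5, 0, 0, 4.11]]
  ]
}}

```text
t: 1.33
tcp_pos: [0.4538, 0.4008, 0.1952]
orientation: [0.0, 0.464, 0.886, 0.0]
contact_force: [0.9, 0.3, -0.5]
gripper_width: 0.997
```

Request:
{"name": "apply_moves", "arguments": {
  "deltas": [
    [[-37.2, -1.1, 5.5, 0, 0, 4.11], [-37.2, -1.1, 5.5, 0, 0, 4.11], [-37.2, -1.1, 5.5, 0, 0, 4.11], [-37.2, -1.1, 5.5, 0, 0, 4.11], [-37.2, -1.1, 5.5, 0, 0, 4.11]]
  ]
}}

```text
t: 1.75
tcp_pos: [0.5317, 0.2327, 0.1678]
orientation: [0.0, 0.614, 0.789, 0.0]
contact_force: [0.5, 1.0, -0.1]
gripper_width: 0.997
```

Request:
{"name": "apply_moves", "arguments": {
  "deltas": [
    [[-37.2, -1.1, 5.5, 0, 0, 4.11], [-37.2, -1.1, 5.5, 0, 0, 4.11], [-37.2, -1.1, 5.5, 0, 0, 4.11], [-37.2, -1.1, 5.5, 0, 0, 4.11], [-37.2, -1.1, 5.5, 0, 0, 4.11]]
  ]
}}

```text
t: 2.17
tcp_pos: [0.5455, 0.0479, 0.1403]
orientation: [0.0, 0.745, 0.667, 0.0]
contact_force: [0.2, 0.2, -0.2]
gripper_width: 0.994
```

Request:
{"name": "apply_moves", "arguments": {
  "deltas": [
    [[-37.2, -1.1, 5.5, 0, 0, 4.11], [-37.2, -1.1, 5.5, 0, 0, 4.11], [0, 0, 0, 0, 0, 0]]
  ]
}}

```text
t: 2.42
tcp_pos: [0.5303, -0.0286, 0.1284]
orientation: [-0.0, 0.793, 0.61, -0.001]
contact_force: [-0.8, 0.2, 0.6]
gripper_width: 0.996
```

Run:
```python
from h import *
p,R,s=cur(); print(s["t"],p,s["contact_force"])
print("err",R.inv().apply(np.array([.533,-.0225,.13])-p)*1000,np.degrees((R.inv()*tool(-.25)).as_rotvec()))
i=env.camera("scene"); cv2.imwrite("pics/s1.png",cv2.resize(i[140:320,240:480,::-1],None,fx=3,fy=3))
i=env.camera("top"); cv2.imwrite("pics/t1.png",cv2.resize(i[140:290,250:450,::-1],None,fx=3,fy=3))
```

```text
2.4167 [ 0.53026967 -0.02860196  0.12835601] [-0.82920924  0.15074545  0.57855087]
err [ 6.59539036  1.07160515 -1.65645015] [-0.12898804  0.08666677 -0.52572558]
```

View pics/s1.png

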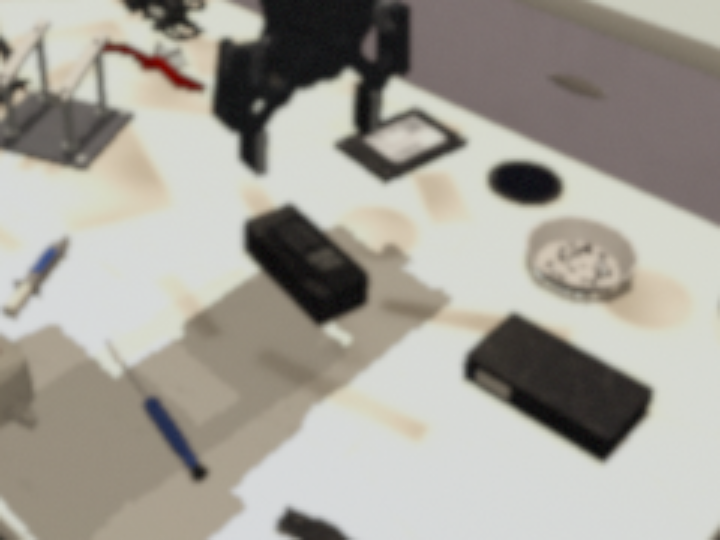

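The adapter and drive are clearly distinct in the scene view and the jaws sit above the adapter. Next I'll replan the descent from the settled state.

Run:
```python
from h import *
p,R,s=cur(); print(p, s["joint_positions"]); plan(p,R,[.533,-.0225,.022],tool(-.25),5)
```

```text
[ 0.5319629  -0.0250529   0.12921188] [-6.94690394e-02  4.66837552e-01  1.91177407e+00  1.68059379e-04
  7.63340642e-01  1.84390317e-01]
5 rows of [0.5, 0.1, 21.4, -0.0, -0.0, -0.05] |d| 21.4
```

Request:
{"name": "apply_moves", "arguments": {
  "deltas": [
    [[0, 0, 21.5, 0, 0, 0], [0, 0, 21.5, 0, 0, 0], [0, 0, 21.5, 0, 0, 0], [0, 0, 21.5, 0, 0, 0], [0, 0, 21.5, 0, 0, 0]]
  ]
}}

```text
t: 2.93
tcp_pos: [0.5331, -0.0222, 0.0213]
orientation: [0.0, 0.789, 0.614, 0.001]
contact_force: [0.6, 0.4, -0.9]
gripper_width: 0.998
```

Request:
{"name": "apply_moves", "arguments": {
  "deltas": [
    [[0, 0, 0, 0, 0, 0], [0, 0, 0, 0, 0, 0], [0, 0, 0, 0, 0, 0]]
  ]
}}

```text
t: 3.18
tcp_pos: [0.533, -0.0229, 0.0227]
orientation: [0.0, 0.79, 0.614, 0.0]
contact_force: [0.2, -0.5, -0.1]
gripper_width: 0.992
```

Request:
{"name": "apply_moves", "arguments": {
  "deltas": [
    [[0, 0, 0, 0, 0, 0], [0, 0, 0, 0, 0, 0], [0, 0, 0, 0, 0, 0], [0, 0, 0, 0, 0, 0], [0, 0, 0, 0, 0, 0]]
  ],
  "fingers": 30,
  "newtons": 50
}}

```text
t: 3.6
tcp_pos: [0.533, -0.0236, 0.0232]
orientation: [0.001, 0.79, 0.613, 0.001]
contact_force: [-1.0, 1.1, 6.6]
gripper_width: 0.573
```

Request:
{"name": "apply_moves", "arguments": {
  "deltas": [
    [[0, 0, 0, 0, 0, 0], [0, 0, 0, 0, 0, 0], [0, 0, 0, 0, 0, 0], [0, 0, 0, 0, 0, 0], [0, 0, 0, 0, 0, 0]]
  ]
}}

```text
t: 4.02
tcp_pos: [0.533, -0.0236, 0.0231]
orientation: [0.001, 0.79, 0.613, 0.001]
contact_force: [-1.1, 0.8, 7.3]
gripper_width: 0.571
```

Run:
```python
from h import *
p,R,s=cur(); print(p,s["gripper_width"]*85.4,s["contact_force"],np.degrees((R.inv()*tool(-.25)).as_rotvec()))
```

```text
[ 0.53302442 -0.02364609  0.02312257] 48.778141586303136 [-1.14212059  0.81523745  7.2704737 ] [ 0.11522187 -0.0265885  -0.06348502]
```

Request:
{"name": "apply_moves", "arguments": {
  "deltas": [
    [[0, 0, -10, 0, 0, 0], [0, 0, -25, 0, 0, 0], [0, 0, -35, 0, 0, 0], [0, 0, -35, 0, 0, 0], [0, 0, -30, 0, 0, 0]]
  ]
}}

```text
t: 4.43
tcp_pos: [0.5319, -0.0237, 0.1593]
orientation: [0.0, 0.79, 0.613, 0.0]
contact_force: [0.6, 0.7, -3.0]
gripper_width: 0.572
```

Request:
{"name": "apply_moves", "arguments": {
  "deltas": [
    [[0, 0, -15, 0, 0, 0], [0, 0, 0, 0, 0, 0], [0, 0, 0, 0, 0, 0]]
  ]
}}

```text
t: 4.68
tcp_pos: [0.5323, -0.0237, 0.1727]
orientation: [0.001, 0.79, 0.613, 0.001]
contact_force: [-0.1, -0.3, -4.0]
gripper_width: 0.577
```

Run:
```python
from h import *
p,R,s=cur(); print(p,s["gripper_width"]*85.4,s["contact_force"],s["torque"])
Q=tool(.371,np.radians(15)); P=np.array([.5285,.2718,.075])+Q.apply([-.001,0,-.023-.05])
print(P,p); plan(p,R,P,Q,12)
```

```text
[ 0.53228616 -0.02371316  0.17273899] 49.25274219294519 [-0.09605523 -0.28443331 -3.99688924] [-0.02041453  0.04388399  0.00990116]
[0.51125419 0.26401814 0.14551259] [ 0.53228616 -0.02371316  0.17273899]
12 rows of [24.3, -1.3, 2.5, -1.2, 0.39, -2.95] |d| 24.5
```

Request:
{"name": "apply_moves", "arguments": {
  "deltas": [
    [[24.3, -1.3, 2.5, -1.2, 0.39, -2.95], [24.3, -1.3, 2.5, -1.2, 0.39, -2.95], [24.3, -1.3, 2.5, -1.2, 0.39, -2.95], [24.3, -1.3, 2.5, -1.2, 0.39, -2.95], [24.3, -1.3, 2.5, -1.2, 0.39, -2.95]]
  ]
}}

```text
t: 5.1
tcp_pos: [0.5428, 0.0981, 0.1581]
orientation: [0.03, 0.703, 0.709, 0.044]
contact_force: [1.1, -0.3, -3.1]
gripper_width: 0.573
```

Request:
{"name": "apply_moves", "arguments": {
  "deltas": [
    [[24.3, -1.3, 2.5, -1.2, 0.39, -2.95], [24.3, -1.3, 2.5, -1.2, 0.39, -2.95], [24.3, -1.3, 2.5, -1.2, 0.39, -2.95], [24.3, -1.3, 2.5, -1.2, 0.39, -2.95], [24.3, -1.3, 2.5, -1.2, 0.39, -2.95]]
  ]
}}

```text
t: 5.52
tcp_pos: [0.5245, 0.218, 0.147]
orientation: [0.06, 0.603, 0.791, 0.089]
contact_force: [-0.1, -0.3, -1.9]
gripper_width: 0.571
```

Request:
{"name": "apply_moves", "arguments": {
  "deltas": [
    [[24.3, -1.3, 2.5, -1.2, 0.39, -2.95], [24.3, -1.3, 2.5, -1.2, 0.39, -2.95], [0, 0, 0, 0, 0, 0], [0, 0, 0, 0, 0, 0], [0, 0, 0, 0, 0, 0]]
  ]
}}

```text
t: 5.93
tcp_pos: [0.5099, 0.263, 0.1428]
orientation: [0.072, 0.56, 0.818, 0.106]
contact_force: [0.6, -0.5, -2.8]
gripper_width: 0.574
```

Run:
```python
from h import *
im={n:env.camera(n) for n in("top","scene")}
p,R,s=cur(); print(s["t"],p,s["gripper_width"]*85.4)
Q=tool(.371,np.radians(15)); P=np.array([.5285,.2718,.075])+Q.apply([-.001,0,-.073])
plan(p,R,P,Q,1)
# predicted adapter box (current grasp) and rail outlines
A=np.array([(a*.054+.001,b*.025,z) for a,b in((-1,-1),(1,-1),(1,1),(-1,1)) for z in(.023,-.008)]); A=R.apply(A)+p
O=np.array([.5285,.2718,.075]);out=[]
for n,(r0,c0) in(("top",(165,125)),("scene",(110,205))):
    a=cv2.resize(im[n][r0:r0+100,c0:c0+130,::-1],None,fx=6,fy=6,interpolation=cv2.INTER_CUBIC)
    a=cv2.convertScaleAbs(a,alpha=1.4,beta=25)
    D=lambda X,c:cv2.polylines(a,[((proj(n,X)-[c0,r0]+.5)*6).astype(int)],True,c,1)
    D(A[0::2],(0,0,255));D(A[1::2],(0,255,0))
    for y in(-.03,.03): D(O+Q.apply([(y+e,x,0) for x,e in((-.045,-.006),(.045,-.006),(.045,.006),(-.045,.006))]),(255,128,0))
    cv2.imwrite(f"pics/h_{n}.png",a)
```

```text
6.0333 [0.51076278 0.26268499 0.14362507] 48.86509281264933
1 rows of [1.1, 1.4, -1.6, -0.19, -0.01, -0.12] |d| 2.4
```

View pics/h_top.png

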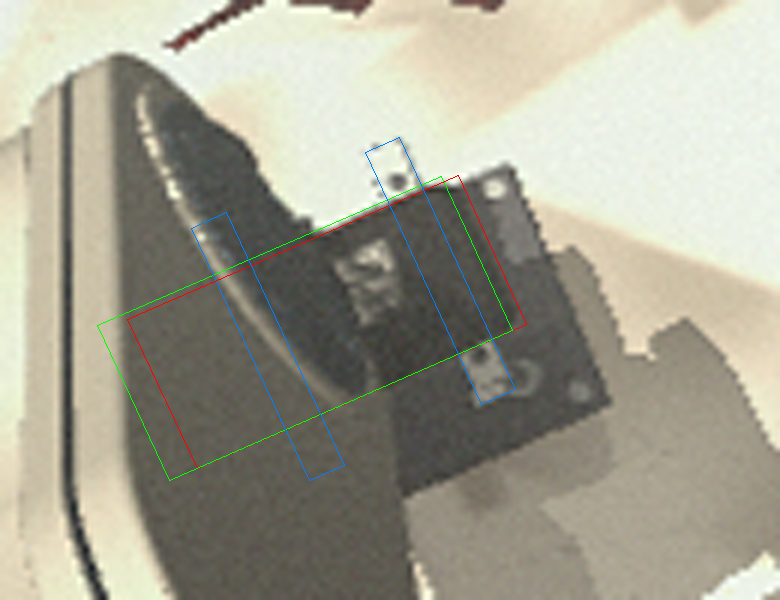

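View pics/h_scene.png

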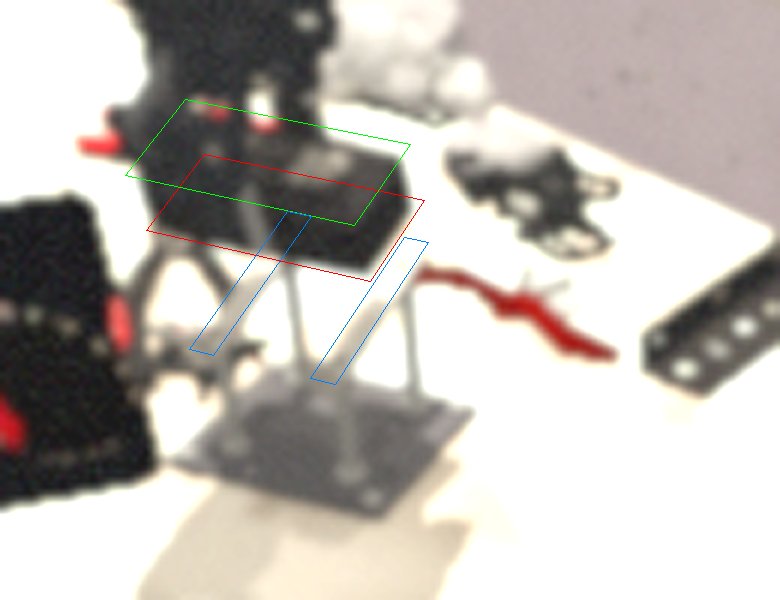

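Hover looks right: the adapter is held square over both rails in both views. The scene camera has the rails about 2 mm lower and left of the top-camera fit, so I'll use a weighted centre of (0.528, 0.2713). That's 8 pictures viewed so far.

Run:
```python
from h import *
p,R,s=cur(); Q=tool(.371,np.radians(15)); P=np.array([.528,.2713,.075])+Q.apply([-.001,0,-.023-.004])
plan(p,R,P,Q,4)
```

```text
4 rows of [0.2, 0.2, 11.1, -0.05, -0.0, -0.03] |d| 11.1
```

Request:
{"name": "apply_moves", "arguments": {
  "deltas": [
    [[0.2, 0.2, 11.1, -0.05, 0, -0.03], [0.2, 0.2, 11.1, -0.05, 0, -0.03], [0.2, 0.2, 11.1, -0.05, 0, -0.03], [0.2, 0.2, 11.1, -0.05, 0, -0.03], [0, 0, 0, 0, 0, 0]]
  ]
}}

```text
t: 6.45
tcp_pos: [0.5213, 0.2681, 0.0987]
orientation: [0.073, 0.559, 0.819, 0.107]
contact_force: [-0.7, 0.5, -2.5]
gripper_width: 0.57
```

Request:
{"name": "apply_moves", "arguments": {
  "deltas": [
    [[0, 0, 0, 0, 0, 0], [0, 0, 0, 0, 0, 0], [0, 0, 0, 0, 0, 0]]
  ]
}}

```text
t: 6.7
tcp_pos: [0.5221, 0.2689, 0.102]
orientation: [0.074, 0.559, 0.819, 0.109]
contact_force: [0.2, 0.2, -2.3]
gripper_width: 0.574
```

Run:
```python
from h import *
p,R,s=cur(); Q=tool(.371,np.radians(15)); P=np.array([.528,.2713,.075])+Q.apply([-.001,0,-.023])
plan(p,R,P,Q,1); print(s["contact_force"],s["torque"],s["gripper_width"]*85.4)
```

```text
1 rows of [-0.9, -0.8, 4.7, 0.13, -0.04, 0.07] |d| 4.8
[ 0.18833978  0.19458009 -2.30453632] [-0.10430805  0.25052129 -0.03200707] 48.97691560661963
```

Request:
{"name": "apply_moves", "arguments": {
  "deltas": [
    [[-0.4, -0.4, 1.5, 0.1, 0, 0], [-0.4, -0.4, 1.5, 0, 0, 0], [0, 0, 0, 0, 0, 0], [0, 0, 0, 0, 0, 0]]
  ]
}}

```text
t: 7.03
tcp_pos: [0.5222, 0.268, 0.0986]
orientation: [0.073, 0.559, 0.819, 0.108]
contact_force: [0.5, 0.4, -2.7]
gripper_width: 0.577
```

Request:
{"name": "apply_moves", "arguments": {
  "deltas": [
    [[0, 0, 1, 0, 0, 0], [0, 0, 0, 0, 0, 0], [0, 0, 0, 0, 0, 0]]
  ]
}}

```text
t: 7.28
tcp_pos: [0.5225, 0.2681, 0.0976]
orientation: [0.073, 0.559, 0.819, 0.108]
contact_force: [0.6, 0.3, -2.7]
gripper_width: 0.576
```

Request:
{"name": "apply_moves", "arguments": {
  "deltas": [
    [[0, 0, 0.5, 0, 0, 0], [0, 0, 0, 0, 0, 0], [0, 0, 0, 0, 0, 0]]
  ]
}}

```text
t: 7.53
tcp_pos: [0.5225, 0.2682, 0.0974]
orientation: [0.074, 0.559, 0.819, 0.108]
contact_force: [-2.7, -1.9, 3.0]
gripper_width: 0.574
```

Contact came at TCP z 0.0974, against 0.0972 expected. I'll press 0.5 mm further to flatten it and check.

Request:
{"name": "apply_moves", "arguments": {
  "deltas": [
    [[0, 0, 0.5, 0, 0, 0], [0, 0, 0, 0, 0, 0], [0, 0, 0, 0, 0, 0]]
  ]
}}

```text
t: 7.78
tcp_pos: [0.5225, 0.2682, 0.0974]
orientation: [0.074, 0.559, 0.819, 0.108]
contact_force: [-6.0, -2.6, 9.3]
gripper_width: 0.572
```

Run:
```python
from h import *
im={n:env.camera(n) for n in("top","scene")}
p,R,s=cur(); print(s["t"],p,R.inv().apply(s["contact_force"]),R.inv().apply(s["torque"]))
Q=tool(.371,np.radians(15)); P=np.array([.528,.2713,.075])+Q.apply([-.001,0,-.023]); plan(p,R,P,Q,1)
a=im["top"][165:265,125:255,::-1]; b=im["scene"][110:210,205:335,::-1]
cv2.imwrite("pics/pl.png",cv2.convertScaleAbs(cv2.resize(np.hstack([a,b]),None,fx=3.07,fy=3.07*1,interpolation=cv2.INTER_CUBIC),alpha=1.5,beta=30))
```

```text
7.8833 [0.52253604 0.26817362 0.09732861] [ -0.56597722  -4.25886726 -11.54700794] [ 0.56080105 -0.00912192  0.01635852]
1 rows of [-0.1, 0.2, 0.2, 0.01, -0.04, 0.07] |d| 0.3
```

View pics/pl.png

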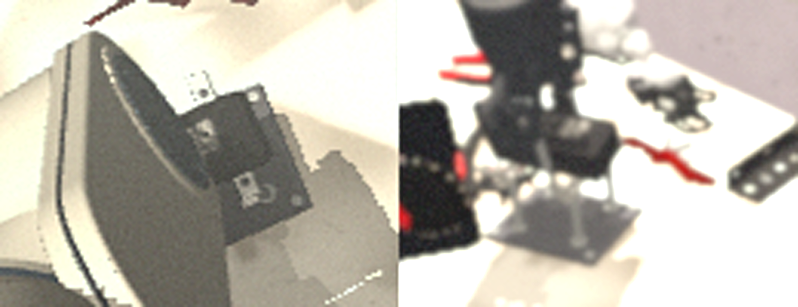

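The adapter is resting on both rails. I'll ease the pressure and release.

Request:
{"name": "apply_moves", "arguments": {
  "deltas": [
    [[0, 0, -0.5, 0, 0, 0], [0, 0, 0, 0, 0, 0], [0, 0, 0, 0, 0, 0]]
  ],
  "newtons": 20
}}

```text
t: 8.13
tcp_pos: [0.5225, 0.2682, 0.0974]
orientation: [0.074, 0.559, 0.819, 0.108]
contact_force: [-3.9, -2.2, 5.8]
gripper_width: 0.568
```

Request:
{"name": "apply_moves", "arguments": {
  "deltas": [
    [[0, 0, 0, 0, 0, 0], [0, 0, 0, 0, 0, 0], [0, 0, 0, 0, 0, 0], [0, 0, 0, 0, 0, 0], [0, 0, 0, 0, 0, 0]]
  ],
  "fingers": 75
}}

```text
t: 8.55
tcp_pos: [0.5227, 0.2682, 0.097]
orientation: [0.073, 0.559, 0.819, 0.108]
contact_force: [0.3, 0.3, 0.6]
gripper_width: 0.875
```

Request:
{"name": "apply_moves", "arguments": {
  "deltas": [
    [[0, 0, -5, 0, 0, 0], [0, 0, -10, 0, 0, 0], [0, 0, -20, 0, 0, 0], [0, 0, -25, 0, 0, 0], [0, 0, -25, 0, 0, 0]]
  ]
}}

```text
t: 8.97
tcp_pos: [0.5014, 0.2599, 0.1804]
orientation: [0.073, 0.559, 0.819, 0.108]
contact_force: [0.3, -0.1, -0.4]
gripper_width: 0.874
```

Request:
{"name": "apply_moves", "arguments": {
  "deltas": [
    [[0, 0, -25, 0, 0, 0], [0, -25, -30, 0, 0, 0], [0, -35, -20, 0, 0, 0], [-35, -20, 0, 0, 0, 0], [-40, 0, 0, 0, 0, 0]]
  ]
}}

```text
t: 9.38
tcp_pos: [0.4345, 0.1551, 0.2314]
orientation: [0.073, 0.557, 0.82, 0.108]
contact_force: [-0.4, -0.2, -0.8]
gripper_width: 0.874
```

Request:
{"name": "apply_moves", "arguments": {
  "deltas": [
    [[-40, 0, 0, 0, 0, 0], [-40, 0, 0, 0, 0, 0], [-40, 0, 0, 0, 0, 0], [-40, 0, 0, 0, 0, 0], [-40, 0, 0, 0, 0, 0]]
  ]
}}

```text
t: 9.8
tcp_pos: [0.5123, -0.0331, 0.232]
orientation: [0.074, 0.559, 0.819, 0.108]
contact_force: [0.7, 1.0, -0.3]
gripper_width: 0.873
```

Request:
{"name": "apply_moves", "arguments": {
  "deltas": [
    [[-40, 0, 0, 0, 0, 0], [-40, 0, 0, 0, 0, 0], [0, 0, 0, 0, 0, 0], [0, 0, 0, 0, 0, 0]]
  ]
}}

```text
t: 10.13
tcp_pos: [0.5416, -0.1077, 0.2315]
orientation: [0.074, 0.561, 0.818, 0.108]
contact_force: [-0.1, 0.9, -0.6]
gripper_width: 0.876
```

Run:
```python
from h import *
im={n:env.camera(n) for n in("top","scene")}
p,R,s=cur(); print(s["t"],p)
Q=tool(.371,np.radians(15)); O=np.array([.528,.2713,.075])
A=O+Q.apply([(a*.054,b*.025,z) for a,b in((-1,-1),(1,-1),(1,1),(-1,1)) for z in(0,-.031)])
out=[]
for n,(r0,c0) in(("top",(175,135)),("scene",(120,215))):
    a=cv2.resize(im[n][r0:r0+80,c0:c0+110,::-1],None,fx=7,fy=7,interpolation=cv2.INTER_CUBIC)
    a=cv2.convertScaleAbs(a,alpha=1.5,beta=30)
    D=lambda X,c:cv2.polylines(a,[((proj(n,X)-[c0,r0]+.5)*7).astype(int)],True,c,1)
    D(A[0::2],(0,0,255));D(A[1::2],(0,255,0))
    cv2.imwrite(f"pics/f_{n}.png",a)
```

```text
10.2333 [ 0.5404253 -0.1052674  0.2309696]
```

View pics/f_top.png

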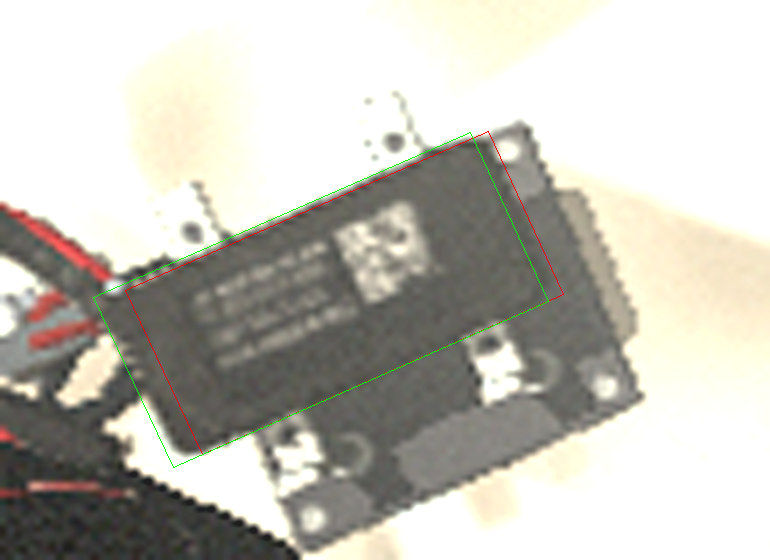

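View pics/f_scene.png

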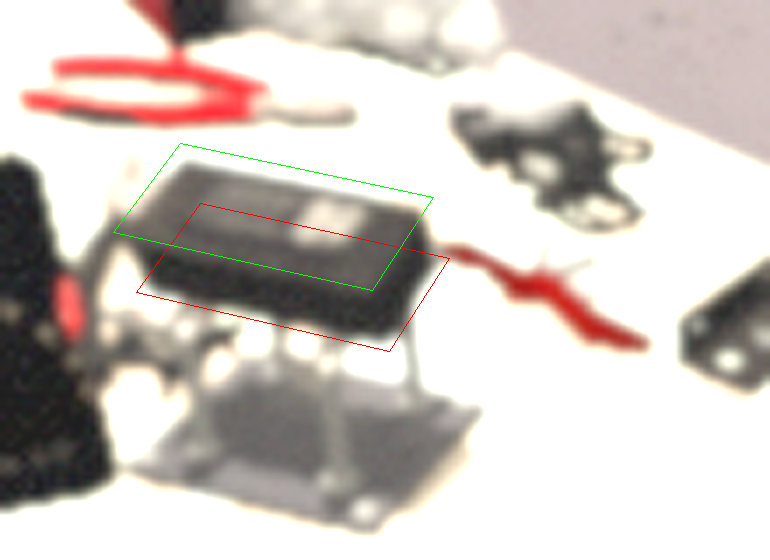

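Both final views show the adapter flat across both rails, with the arm clear. I'll check centring numerically using the printed-label points.

Run:
```python
from h import *
Q=tool(.371,np.radians(15)); O=np.array([.528,.2713,.075]); Ot=np.array([.529,.2724,.075])
i=env.camera_info("top")
def hit(uv,o,R,z):
    a,b=back("top",uv,0),back("top",uv,.1); d=b-a; n=R.as_matrix()[:,2]
    return R.inv().apply(a+d*(((o+z*n-a)@n)/(d@n))-o)*1000
T0=tool(-.255);o0=np.array([.5329,-.0223,0])
for q0,q1 in(((294,132),(383,252)),((207,122),(272,300))):
    u0=np.array(q0)/5.44+[290,185]-.5; u1=np.array(q1)/7+[135,175]-.5
    print(hit(u0,o0,T0,-.031),hit(u1,O,Q,-.031),"top-only rails",hit(u1,Ot,Q,-.031))
```

```text
[-20.4320275    5.79509773 -31.        ] [-19.6562633   5.1600684 -31.       ] top-only rails [-20.25468679   3.88594238 -31.        ]
[ 12.57104065   3.15818676 -31.        ] [ 12.13144168   5.3005612  -31.        ] top-only rails [ 11.54607836   4.0264929  -31.        ]
```

The label points put it within about 1 mm of centre, so I'm handing in.

Run:
```python
from rig import env
print(env.job_done(),env.state()["t"])
```

```text
the job is handed in; nothing more can be done
the job is handed in; nothing more can be done
```

The adapter is lying lengthwise across both sloped rails of the cooling rest, released and clear of the arm. I handed the job in at about 10 s of the 35 s allowed. I gripped it across its 50 mm width, tilted it 15° to match the rails, and lowered it to light contact. The drive case was not touched.

**Contact:** it touched down at 97.4 mm tool height against 97.2 mm expected. The highest force I read was about 12 N.

**Centring:** in the top view, the printed label lies within about 1 mm of where it should be for a centred adapter, up to about 2 mm along the slope for one hand-picked point. In both final pictures it lies square across both rails.

**Disagreement:** the two cameras place the rest 3–4 mm apart. I aimed between them, closer to the top camera, so the true centring could be off by 1–3 mm. I did not take another picture of the drive after placing the adapter.

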